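# Bed a vial in the warmer and tip the lid shut

## Robot

A 7-joint arm with a two-finger parallel gripper is mounted at the origin on a cart in front of the work surface, level with it; the furniture and walls round the work are solid. World frame = base frame: x ahead of the robot, y to its left, z up, the work surface at z = 0. Lengths are in m, angles in degrees, forces in N, time in s.
With the tool pointing down it reaches from about 0.425 to 0.875 m from the base axis. Payload 4.7 kg.
Tool frame: the origin (TCP) lies at the very end of the fingers, on their centre line; the grasp point (between the pads) lies 19 mm behind it; z points along the fingers, y is the direction in which the jaws open and shut (so a half turn about z gives the same grasp; the last joint's range is limited). The gripper opens to 87 mm and grips with 3 to 60 N. Pads are 19 mm wide; open, the fingers measure 117 mm over their backs; the gripper's body (75 mm by 190 mm) begins 51 mm behind the grasp point.
Start: joints at [68.703, 18.392, -4.016, 83.108, 1.295, 78.541, -3.26], TCP at [0.245, -0.602, 0.223] pointing down, gripper open.
Joint ranges: [-163.93, 163.93], [-17.29, 119.83], [-79.2, 71.16], [3.27, 140.29], [-89.18, 269.18], [5.43, 117.66], [-154.24, 154.24]. Speed limits (degrees/s): [147.25, 147.25, 180, 180, 180, 180, 180].

## Interface

Orientations are given as [roll, pitch, yaw] about the fixed x, y, z axes, in that order (R = Rz(yaw) Ry(pitch) Rx(roll)).
In Python, from cell import monitor, imaging, ticket, spot_in, pinpoint gives the robot as it stands.
- The arm moves only by the tool servo_tool, never from a script. Its argument "targets" is a list of rows, each a list of 5 numbers: the opening in per cent of the stroke, from 0 (shut) to 100 (fully open), then the shift along the tool's x, y, z in m, then the turn about the tool's z in rad. In form: [[grip, dx, dy, dz, turn], ...]. A call has 1 to 5 rows; each row is the pose to reach, as a shift and turn from the pose commanded when the call began, along the tool's axes at that moment; what a row does not reach only later rows make up. A row lasts 1/8 s, in which the tool goes at most 62.5 mm and 10.7 degrees, less where a joint would pass 70% of its speed; a pose out of reach is approached as far as the arm can. A call with a gripper value outside its range is refused whole. The fingers move at their own pace and stop on an object; "grip_force" is the grip in N (left out, the last holds). Time passes only in rows, so rows that repeat a pose let the fingers close. It gives the time, the measured TCP pose, the force and the opening at its end, in the units of the state.
- monitor.get_obs(): the state, without advancing time (a new reading comes with each control period).
- imaging.read_camera(name): name is "scene" or "top" or "wrist"; returns a dict with "frame" (384x512x3 uint8, blue, green, red), "depth" (384x512 float32, m along the optical axis (not along the pixel's ray), 0 where there is no reading), "K" (3x3 intrinsics, pixels), "world_from_camera" (4x4, takes a point from camera to world coordinates). Camera axes: x right, y down, z forward; pixel columns grow to the right and rows downward; lengths in m; the calibration is good to about 2 mm. A picture is of the moment at which its call begins.
- ticket.sign_off(): hands the job in, once; it reports no verdict.
Trained networks look in the newest picture that a camera, given by its name, has taken for a name from the list of things; names that differ only in an ending like _2 or _b are one class to them, and where a whole thing is asked for, a point or a joint stands for the part that bears it (a point fixed in the world has none). Each returns a list of dicts, best first, with "confidence" (0 to 1); they miss things now and then, are a little off and sometimes report something else, mostly with a low value. They report only what shows in the picture. A call takes as long as a camera call. They do not tell look-alikes from the thing itself.
- spot_in(camera, label): "at" ([column, row] in pixels, amid what is visible of it).
- pinpoint(camera, label): "at" ([column, row] in pixels: a listed point, or the origin of a listed thing).
The state is a dict: "time_s": time; "qpos": joint angles; "joint_velocities": joint speeds; "effort": joint torques, N m; "tool_pos": TCP position; "tool_rot": TCP orientation; "force": force on the tool from outside, world axes, zero at the start; "wrist_torque": the same for the moment, N m; "grip_width": finger opening in m.
Only numpy, scipy, OpenCV 4.12 (cv2) and the standard library are available. Lean on these libraries where they do the work, as an engineer would, in place of code of your own. Each camera call takes 0.05 s, during which the arm holds its last target.

## Task

Stand the tall vial in the well of the small warmer and push it straight down by its cap until its stiff seat has bottomed; hold it there for a moment with a firm, steady push, but do not force the glass. Then push the leaning lid gently over past upright and let go, so that it falls fully shut by its own weight: do not carry or press it down. Leave the two short vials and the timer where they are.

Things in the scene. Friction and masses are not known exactly. Their poses are not given: they have to be found in the camera images.
- tall_vial_mid (a point): the tall vial: dark brown glass bottle with a black cap, 22 mm diameter, 53 mm tall overall (body 40 mm, cap 17 mm diameter above it), about 40 g, standing loose on the worktop. This point is on its axis, half-way up (26.5 mm over its underside); z is up along its axis
- well_mouth (a point): centre of the mouth of the round well in the top deck of the warmer, level with the deck (80 mm over the worktop); 25 mm wide (3 mm wider than the vial), 2 mm chamfer. Its depth is set differently each time and not measured: the vial first comes to stand with its top 24 to 36 mm above the deck, and 10 to 20 mm when bottomed. x points from the warmer's front to the hinge, y along the hinge
- seat (a joint): how far the round rubber seat in the well, on which the vial stands, has sunk: 0 to 0.016 m. Starts 0 to 2 mm down, drags with about 5 N, stays where it is left; at 16 mm it meets a firm stop. To bed the vial, hold it against the stop with a steady push of 10 to 18 N for a quarter of a second; above 22 N the glass breaks
- lid (a joint): opening angle of the lid in rad: 0 shut and level, 1.57 upright, stop at 2.05 (leaning back, away from the robot). Starts at 1.75 to 2.05. Hinge drag 0.05 N m: by its weight (0.18 to 0.35 kg) it falls shut only from 12 to 27 degrees past upright (1.37 to 1.10), in under 2 s. The robot must not touch it below 0.85 nor push it with over 10 N
- lid_hinge (a point): middle of the lid's hinge line at the far side of the warmer, 100 mm over the worktop and 79 mm behind the well axis. x points from the front of the warmer to the hinge, y along the hinge line, z up
- lid_edge (a point): middle of the lid's free edge, on its outer face, which looks back and down (away from the robot) while it leans open. The edge lies 135 mm from the hinge line; the lid is a flat grey plate 124 mm wide along the hinge, with a 20 mm skirt on its inner side and a 44 mm wide lip that stands 9 mm beyond this edge
- vial_warmer: the warmer: white box 150 mm deep (x), 130 mm wide (y), deck flat and 80 mm high, fixed to the worktop; origin under its centre, front (-x) towards the robot, turned by up to 0.3 rad
- short_vial_a_mid (a point): bystander: short white vial, 22 mm diameter, 37 mm tall; point half-way up
- short_vial_b_mid (a point): bystander: short white vial with a red cap, 22 mm diameter, 35 mm tall; point half-way up
- timer: bystander: small kitchen timer 46 x 56 x 63 mm; origin under its centre
There are look-alikes about, which are no part of the job. What is shaped like the vial_warmer but yellow is not meant.

How it is judged (in metres and radians):
On the way, in this order (a step that is already met when the one before it is completed fails the run):
1. the tall vial stands in the well, lid still open (horizontal distance between tall_vial_mid and well_mouth below 0.005 m and z of tall_vial_mid in the frame of well_mouth below 0.012 m and value of joint lid above 1.4 rad), for 0.1 s.
2. the vial is held onto the seat's stop with 10 N or more, lid still open (value of joint seat above 0.0148 m and contact force between tall_vial and seat above 10 N and horizontal distance between tall_vial_mid and well_mouth below 0.005 m and value of joint lid above 1.4 rad), for 0.1 s.
At the end, for the whole second after the job is handed in: The lid is shut (within 0.04 rad), the vial stands in the well on the seat, which is at least 14.5 mm down, and everything is at rest (value of joint lid below 0.04 rad and value of joint seat above 0.0145 m and horizontal distance between tall_vial_mid and well_mouth below 0.005 m and z of tall_vial_mid in the frame of well_mouth below -0.004 m and angle between tall_vial_mid's own z axis and vertical below 0.12 rad and linear speed of tall_vial below 0.02 m/s); the robot touches nothing.
It fails at once if the vial is pressed onto its seat with more than 22 N (contact force between tall_vial and seat above 22 N).
It fails at once if the lid is pushed with more than 10 N (contact force between any of the fingers, the arm and lid above 10 N).
It fails at once if the robot touches the lid when it is below 0.85 rad: it must fall by itself (value of joint lid below 0.85 rad and contact force between any of the fingers, the arm and lid above 0.3 N).
It fails at once if a short vial or the timer is moved by more than 20 mm (distance of any of short_vial_a_mid, short_vial_b_mid, timer from where it was at the start of the episode above 0.02 m).
It also fails if it takes over 69 s, if anything falls off the work surface, if the arm or the gripper's body presses on something with over 40 N, if the wrist force passes 120 N, or if a joint passes its speed limit or range.

## Working session

There is one attempt and no reset: what is moved stays moved. The work goes in short steps, Python scripts to look and compute and a tool call to move; the robot and the scene stay as the last step left them, time stands still between calls to the robot, and variables do not carry over. Pictures are saved under pics/ and viewed, and the job is handed in when it is done.

Besides the shell and the picture viewer there is one more tool, called after ">>>" as a command line: name --pt "numbers of a row" for each row, then --argument value for the rest. servo_tool: Moves the arm, as the interface text tells. Its arguments: {"type":"object","properties":{"targets":{"type":"array","items":{"type":"array","items":{"type":"number"}}},"grip_force":{"type":"number"}},"required":["targets"]}

```bash
mkdir -p pics; ls; cat > h.py <<'E'
import numpy as np, cv2
from cell import monitor, imaging, ticket, spot_in, pinpoint
def shot(cam,name=None):
    r=imaging.read_camera(cam)
    if name: cv2.imwrite(f'pics/{name}.png',r['frame'])
    return r
def deproj(r,u,v,d=None):
    K=r['K'];T=r['world_from_camera']
    if d is None:
        u0,v0=int(round(u)),int(round(v)); w=r['depth'][max(0,v0-1):v0+2,max(0,u0-1):u0+2]; w=w[w>0]; d=np.median(w) if w.size else 0
    p=np.array([(u-K[0,2])/K[0,0]*d,(v-K[1,2])/K[1,1]*d,d,1]); return (T@p)[:3]
def atz(r,u,v,z):
    T=r['world_from_camera'];a=deproj(r,u,v,1.0);c=T[:3,3];d=a-c
    return c+d*(z-c[2])/d[2]
def proj(r,p):
    T=np.linalg.inv(r['world_from_camera']);q=(T@np.append(p,1))[:3];q=r['K']@q;return q[:2]/q[2]
E
python3 - <<'E'
from h import *
np.set_printoptions(precision=4,suppress=True)
print(monitor.get_obs())
for c in ['scene','top','wrist']:
    r=shot(c,c+'0'); print(c,r['K'][0,0],r['world_from_camera'])
    for l in ['tall_vial_mid','well_mouth','lid_hinge','lid_edge','vial_warmer','short_vial_a_mid','timer']:
        try: print(l,[(np.round(x['at']),round(x['confidence'],2)) for x in pinpoint(c,l)])
        except Exception as e: print(l,e)
E
```

```text
pics
{'time_s': 0.0, 'qpos': array([68.7022, 18.4407, -4.0162, 83.1745,  1.2965, 78.5377, -3.2613]), 'joint_velocities': array([-0.1096,  0.0638, -0.0126,  0.0243,  0.049 , -0.0498,  0.0115]), 'effort': array([  0.0004, -49.1284,  -0.4041, -31.2526,  -0.064 ,   0.0436,
         0.0002]), 'tool_pos': array([ 0.2444, -0.6017,  0.2214]), 'tool_rot': array([-179.8924,    0.0068,   22.1072]), 'force': array([-0.6019,  0.4682, -0.1099]), 'wrist_torque': array([ 0.0031, -0.0718,  0.0297]), 'grip_width': 0.08697764142922657}
scene 489.54935586410716 [[ 0.6522 -0.3589  0.6677 -0.433 ]
 [-0.7578 -0.2879  0.5855 -0.7394]
 [-0.018  -0.8879 -0.4598  0.692 ]
 [ 0.      0.      0.      1.    ]]
tall_vial_mid [(array([362., 243.]), 0.51)]
well_mouth [(array([270., 224.]), 0.87), (array([265., 181.]), 0.72)]
lid_hinge [(array([284., 202.]), 0.81), (array([281., 161.]), 0.64)]
lid_edge [(array([298., 117.]), 0.8), (array([254., 222.]), 0.71)]
vial_warmer [(array([271., 247.]), 0.92), (array([295., 117.]), 0.69), (array([265., 197.]), 0.61)]
short_vial_a_mid [(array([358., 225.]), 0.56)]
timer [(array(
[... 182 characters left out ...]
]]
tall_vial_mid [(array([346., 200.]), 0.44)]
well_mouth [(array([295., 239.]), 0.95), (array([234., 182.]), 0.76)]
lid_hinge [(array([290., 215.]), 0.97), (array([234., 158.]), 0.57), (array([233., 124.]), 0.21)]
lid_edge [(array([229., 122.]), 0.94), (array([293., 259.]), 0.76)]
vial_warmer [(array([238., 179.]), 0.86), (array([290., 236.]), 0.85)]
short_vial_a_mid [(array([326., 171.]), 0.37)]
timer [(array([164., 223.]), 0.56)]
wrist 289.595547123151 [[ 0.3763 -0.8849 -0.2745  0.3205]
 [-0.9265 -0.3593 -0.1116 -0.572 ]
 [ 0.0001  0.2963 -0.9551  0.3863]
 [ 0.      0.      0.      1.    ]]
tall_vial_mid []
well_mouth []
lid_hinge []
lid_edge []
vial_warmer []
short_vial_a_mid []
timer []
```

View pics/scene0.png

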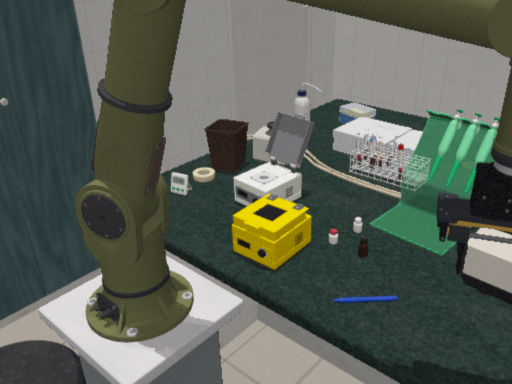

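View pics/top0.png

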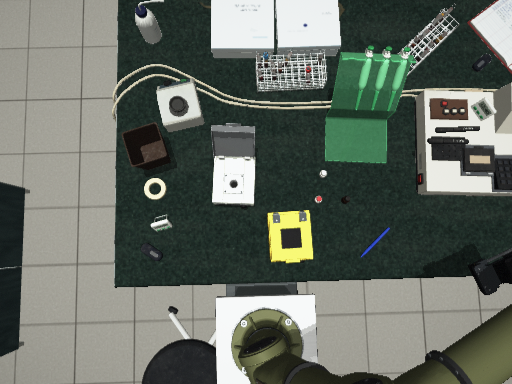

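The scene view shows the white warmer at (268,186) with its lid leaning, and the yellow look-alike at (271,230). The brown vial is at (363,247), the white short vial at (358,225), the red-capped one at (333,236) and the timer at (180,183). In the top view the brown vial is at (346,200), the white warmer's well at (234,183), its lid edge at (229,122) and the yellow box at (290,237).

Possible mix-ups:
- **Vial:** red-capped (319,199) and white (323,174) against brown (346,200). I choose brown.
- **Warmer:** yellow (290,237) against white (234,182). I choose white.

Next I'll take close crops and measurements.

```bash
python3 - <<'E'
from h import *
np.set_printoptions(precision=4,suppress=True)
t=shot('top');s=shot('scene')
a=cv2.resize(t['frame'][110:220,195:365],None,fx=4.5,fy=4.5,interpolation=cv2.INTER_CUBIC);cv2.imwrite('pics/tc.png',a)
b=cv2.resize(s['frame'][105:265,225:385],None,fx=3.7,fy=3.7,interpolation=cv2.INTER_CUBIC);cv2.imwrite('pics/sc.png',b)
def P(r,n,pts):
    for u,v in pts: print(n,u,v,deproj(r,u,v))
P(t,'top',[(346,200),(319,199),(323,174),(234,183),(234,158),(229,122),(216,200),(250,200),(161,223)])
print('well atz',atz(t,234,182,.08),atz(s,265,181,.08)); print('vial',atz(t,346,200,.053),atz(s,362,243,.0265), atz(t,346,200,.0265))
print('hinge',atz(t,234,158,.1),atz(s,281,161,.1))
P(s,'scene',[(363,250),(363,242),(298,117),(281,161),(265,181)])
# vial blob in top
for r,z,box in((t,0,(335,190,356,212)),):
    d=r['depth'];x0,y0,x1,y1=box
    pts=np.array([deproj(r,u,v,d[v,u]) for v in range(y0,y1) for u in range(x0,x1)])
    m=pts[pts[:,2]>.04]; print('cap',len(m),m.mean(0),m.min(0),m.max(0))
    m=pts[pts[:,2]>.015]; print(len(m),m.mean(0),m.min(0),m.max(0))
E
```

```text
top 346 200 [ 0.4427 -0.2647  0.0495]
top 319 199 [ 0.4499 -0.1815  0.0349]
top 323 174 [ 0.5307 -0.1983  0.0348]
top 234 183 [0.5064 0.0886 0.0548]
top 234 158 [0.5817 0.0857 0.0794]
top 229 122 [0.722  0.1031 0.0008]
top 216 200 [0.4511 0.1441 0.08  ]
top 250 200 [0.4482 0.0393 0.0799]
top 161 223 [0.3863 0.3176 0.0607]
well atz [0.5057 0.0874 0.08  ] [0.4854 0.0672 0.08  ]
vial [ 0.4424 -0.2639  0.053 ] [ 0.459  -0.263   0.0265] [ 0.4451 -0.27    0.0265]
hinge [0.5773 0.0849 0.1   ] [0.584  0.0898 0.1   ]
scene 363 250 [ 0.4403 -0.2773  0.0224]
scene 363 242 [ 0.4435 -0.2737  0.0419]
scene 298 117 [0.6442 0.075  0.2219]
scene 281 161 [0.5914 0.0958 0.0957]
scene 265 181 [0.484  0.0661 0.0809]
cap 24 [ 0.4488 -0.2681  0.0517] [ 0.4424 -0.2775  0.0436] [ 0.4553 -0.2616  0.0584]
48 [ 0.4474 -0.2661  0.0412] [ 0.4379 -0.2775  0.0188] [ 0.4576 -0.2586  0.0584]
```

View pics/tc.png

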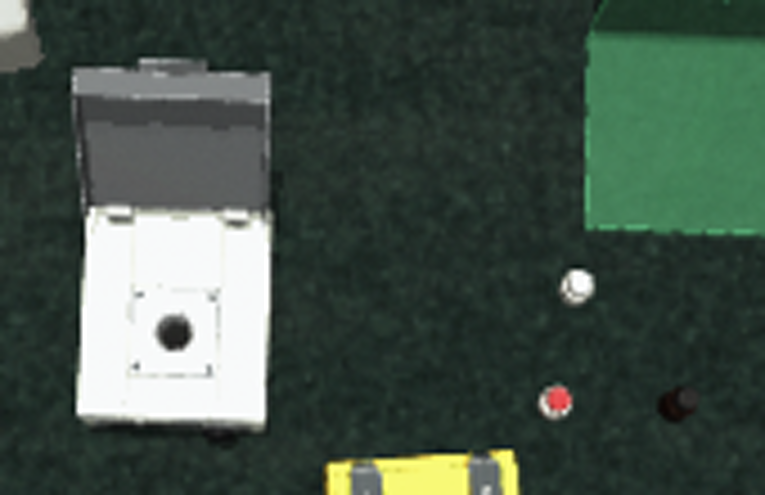

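View pics/sc.png

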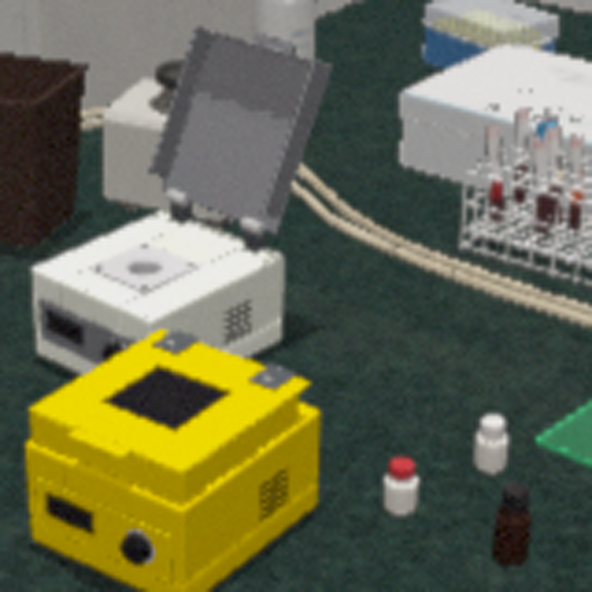

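The top crop shows the brown vial with its black cap at (347,199) and the white warmer's well at about (233.7,183.8). The scene crop confirms that only one bottle is brown. The lid leans back over the white warmer. I'll move above the vial.

>>> servo_tool --pt "60 0.04 -0.03 0 -0.15" --pt "60 0.09 -0.067 0 -0.32" --pt "60 0.14 -0.105 0 -0.49" --pt "60 0.19 -0.142 0 -0.66" --pt "60 0.24 -0.18 0 -0.83" --grip_force 20

```text
time_s: 1.92
tool_pos: [0.4, -0.3436, 0.2229]
tool_rot: [179.9, 0.0, 70.0]
force: [0.3, -1.0, 1.5]
grip_width: 0.0536
```

>>> servo_tool --pt "60 0.04 0.008 0 -0.17" --pt "60 0.07 0.014 0.02 -0.34" --pt "60 0.088 0.017 0.03 -0.51" --pt "60 0.088 0.017 0.04 -0.68" --pt "60 0.088 0.017 0.04 -0.87"

```text
time_s: 2.55
tool_pos: [0.4452, -0.2682, 0.1817]
tool_rot: [-180.0, -0.1, 119.8]
force: [0.6, 0.6, -0.6]
grip_width: 0.052
```

```bash
python3 - <<'E'
from h import *
np.set_printoptions(precision=4,suppress=True)
o=monitor.get_obs();print(o['tool_pos'],o['tool_rot'],o['qpos'],o['force'])
w=shot('wrist','w1')
print([(x['at'],x['confidence']) for x in pinpoint('wrist','tall_vial_mid')],[(x['at'],x['confidence']) for x in spot_in('wrist','tall_vial_mid')])
E
```

```text
[ 0.4452 -0.2682  0.1817] [-179.9518   -0.07    119.7605] [ 52.6735   5.4022 -25.8327 103.8326   2.4828  71.4036  55.9055] [ 0.5836  0.6152 -0.5524]
[([260.0, 175.3], 0.89)] [([258.7, 173.6], 0.84)]
```

View pics/w1.png

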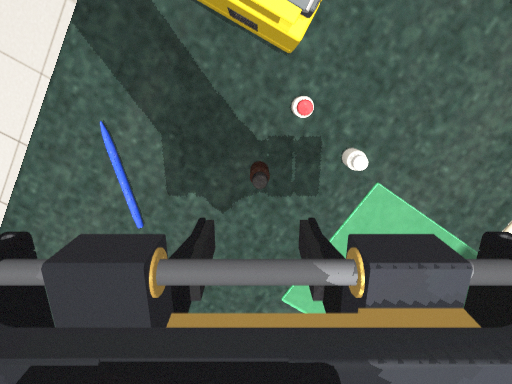

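The wrist view shows the brown vial between the fingers, with its body at (260,172) and cap at (260,181). The red-capped vial is at (303,107) and the white one at (355,159).

```bash
python3 - <<'E'
from h import *
np.set_printoptions(precision=4,suppress=True)
w=shot('wrist')
cv2.imwrite('pics/w1c.png',cv2.resize(w['frame'][150:200,230:290],None,fx=10,fy=10,interpolation=cv2.INTER_CUBIC))
d=w['depth'];o=monitor.get_obs()
pts=[];
for v in range(155,200):
  for u in range(240,282):
    if d[v,u]>0:
      p=deproj(w,u,v,d[v,u]);pts.append([*p,u,v])
pts=np.array(pts)
for lo,hi in((.045,.06),(.03,.045),(.01,.03)):
  m=pts[(pts[:,2]>lo)&(pts[:,2]<hi)];print(lo,len(m),m.mean(0),m.min(0),m.max(0))
print('mid by net',atz(w,260,175.3,.0265))
print('tcp px',proj(w,o['tool_pos']))
E
```

```text
0.045 210 [  0.4499  -0.2702   0.0536 259.4333 179.3571] [  0.4421  -0.2787   0.0451 252.     171.    ] [  0.4585  -0.2629   0.0573 267.     187.    ]
0.03 133 [  0.4475  -0.2662   0.0361 259.1654 170.9549] [  0.4394  -0.2804   0.0301 250.     165.    ] [  0.4608  -0.26     0.0447 269.     180.    ]
0.01 72 [  0.4452  -0.2638   0.0208 258.3333 164.9444] [  0.4392  -0.2736   0.0102 250.     162.    ] [  0.4574  -0.2599   0.03   268.     171.    ]
mid by net [ 0.4521 -0.2723  0.0265]
tcp px [256.4174 231.9004]
```

View pics/w1c.png

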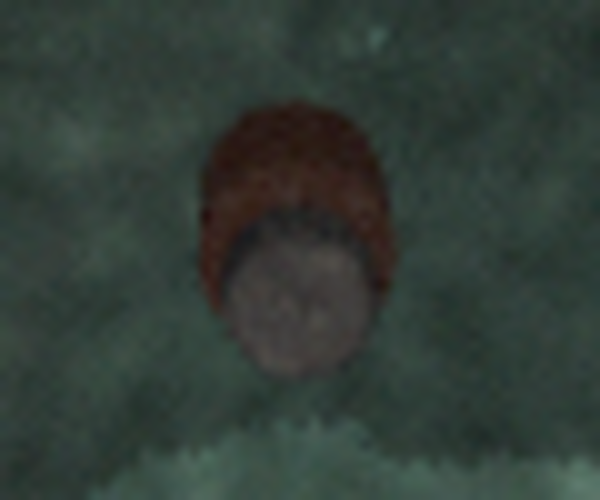

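>>> servo_tool --pt "60 -0.005 0.003 0.03 0" --pt "60 -0.005 0.003 0.07 0" --pt "60 -0.005 0.003 0.11 0" --pt "60 -0.005 0.003 0.14 0" --pt "60 -0.005 0.003 0.157 0"

```text
time_s: 3.38
tool_pos: [0.45, -0.2715, 0.0242]
tool_rot: [-180.0, -0.1, 119.2]
force: [0.5, 0.0, 1.3]
grip_width: 0.0525
```

>>> servo_tool --pt "60 0 0 0 0" --pt "15 0 0 0 0" --pt "15 0 0 0 0" --pt "15 0 0 0 0" --pt "15 0 0 0 0" --grip_force 20

```text
time_s: 4.0
tool_pos: [0.4508, -0.272, 0.026]
tool_rot: [180.0, 0.0, 119.4]
force: [-0.3, -0.1, 2.4]
grip_width: 0.0207
```

>>> servo_tool --pt "15 0 0 -0.02 0" --pt "15 0 0 -0.06 0" --pt "15 0 0 -0.1 0" --pt "15 0 0 -0.14 0" --pt "15 0 0 -0.16 0"

```text
time_s: 4.62
tool_pos: [0.4515, -0.2721, 0.1881]
tool_rot: [179.9, 0.2, 119.4]
force: [0.2, -0.5, -0.4]
grip_width: 0.0209
```

```bash
python3 - <<'E'
from h import *
w=shot('wrist','w2');o=monitor.get_obs();print(o['tool_pos'],o['tool_rot'],o['grip_width'],o['force'])
t=shot('top');a=t['frame'][110:220,195:365]
E
```

```text
[ 0.45243652 -0.27266089  0.19009406] [179.86311785   0.33974853 119.36646803] 0.020893327598690673 [ 1.05556626 -0.63474337  0.86868155]
```

View pics/w2.png

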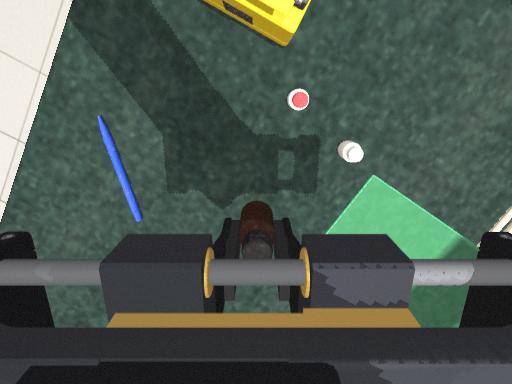

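The vial is held upright between the pads at (257,225). I'll carry it towards the well and stop just short to look.

>>> servo_tool --pt "15 0.03 0.024 0 -0.1" --pt "15 0.07 0.055 0 -0.26" --pt "15 0.115 0.09 0 -0.42" --pt "15 0.16 0.124 0 -0.58" --pt "15 0.205 0.16 0 -0.74"

```text
time_s: 5.35
tool_pos: [0.4888, -0.013, 0.1843]
tool_rot: [-180.0, -0.1, 162.0]
force: [1.3, -0.8, -0.3]
grip_width: 0.0207
```

```bash
python3 - <<'E'
from h import *
o=monitor.get_obs();print(o['tool_pos'],o['tool_rot'],o['qpos'])
s=shot('scene','s3')
E
```

```text
[ 0.4887681  -0.01304605  0.18426436] [-1.79960374e+02 -7.29804523e-02  1.62033339e+02] [ 38.99090828   2.03599764 -40.9839126  107.08524912   1.42123454
  71.46496679  69.60447788]
```

View pics/s3.png

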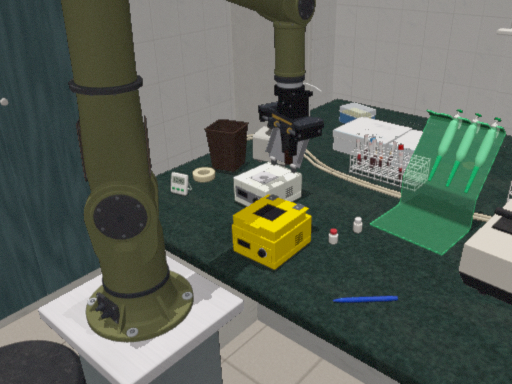

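>>> servo_tool --pt "15 0.02 0.035 0 -0.1" --pt "15 0.04 0.07 0 -0.2" --pt "15 0.049 0.09 0 -0.265" --pt "15 0.049 0.09 0 -0.265"

```text
time_s: 5.9
tool_pos: [0.4709, 0.0871, 0.1851]
tool_rot: [-180.0, -0.0, 177.1]
force: [-0.3, -0.4, -0.2]
grip_width: 0.0209
```

```bash
python3 - <<'E'
from h import *
np.set_printoptions(precision=4,suppress=True)
w=shot('wrist','w4');o=monitor.get_obs();print(o['tool_pos'],o['tool_rot'],o['force'])
for l in ['well_mouth','lid_hinge','lid_edge','vial_warmer','tall_vial_mid']:
    print(l,[(np.round(x['at'],1),round(x['confidence'],2)) for x in pinpoint('wrist',l)])
E
```

```text
[0.4713 0.0854 0.1851] [-179.9559   -0.027   176.8942] [ 0.6232 -0.9695 -0.3846]
well_mouth [(array([45.2, 21.5]), 0.97), (array([259.6, 217.5]), 0.6)]
lid_hinge [(array([260. , 294.6]), 0.74), (array([ 56.8, 124.7]), 0.62)]
lid_edge []
vial_warmer [(array([258.6, 201.7]), 0.7), (array([98.4, 54.9]), 0.62), (array([459.1,  87.5]), 0.51)]
tall_vial_mid [(array([255.5, 232.5]), 0.78)]
```

View pics/w4.png

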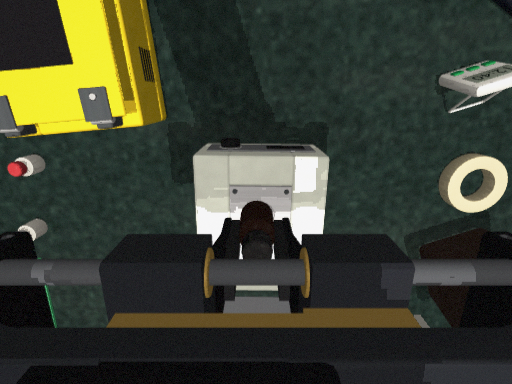

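>>> servo_tool --pt "15 -0.016 -0.02 0 0" --pt "15 -0.032 -0.04 0 0" --pt "15 -0.032 -0.04 0 0" --pt "15 -0.032 -0.04 0 0"

```text
time_s: 6.7
tool_pos: [0.5011, 0.0443, 0.1853]
tool_rot: [179.9, -0.0, 176.9]
force: [-0.2, -0.2, 0.4]
grip_width: 0.0209
```

```bash
python3 - <<'E'
from h import *
np.set_printoptions(precision=4,suppress=True)
w=shot('wrist','w5');o=monitor.get_obs();print(o['tool_pos'],o['tool_rot'],o['force'])
for l in ['well_mouth','lid_hinge','lid_edge','vial_warmer','tall_vial_mid']:
    print(l,[(np.round(x['at'],1),round(x['confidence'],2)) for x in pinpoint('wrist',l)])
E
```

```text
[0.5009 0.0447 0.1853] [179.9719  -0.0378 176.9515] [0.6391 0.5044 0.0445]
well_mouth [(array([298.3, 184. ]), 0.69)]
lid_hinge [(array([98.3, 81.7]), 0.69)]
lid_edge []
vial_warmer [(array([294.7, 176. ]), 0.89), (array([130. ,  21.1]), 0.77)]
tall_vial_mid [(array([252.9, 229.7]), 0.91)]
```

View pics/w5.png

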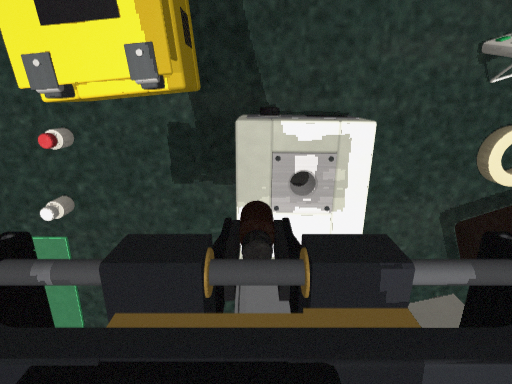

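The well shows clearly at about (303,183), with its four screws around it. I'll refine that.

```bash
python3 - <<'E'
from h import *
np.set_printoptions(precision=4,suppress=True)
w=shot('wrist');o=monitor.get_obs()
cv2.imwrite('pics/w5c.png',cv2.resize(w['frame'][145:265,225:345],None,fx=5,fy=5,interpolation=cv2.INTER_CUBIC))
print('tcp',o['tool_pos'])
for p in [(303,183.5),(303,184)]: print(p,atz(w,*p,.08))
for n,p in dict(fl=(238,117),fr=(373,121),s1=(278,159),s2=(332,158),s3=(276,208),s4=(327,209)).items(): print(n,atz(w,*p,.08))
d=w['depth']
pts=np.array([[*deproj(w,u,v,d[v,u]),u,v] for v in range(165,203) for u in range(285,322) if d[v,u]>0])
m=pts[pts[:,2]<.075];print('hole',len(m),m.mean(0)[3:],m.min(0),m.max(0), 'deckz',np.median(pts[:,2]))
# pixel rays of hole mask
g=cv2.cvtColor(w['frame'],cv2.COLOR_BGR2GRAY)[160:207,283:325]
for T in (60,80,95):
  mk=(g<T).astype('uint8');n,l,s,c=cv2.connectedComponentsWithStats(mk);i=1+np.argmax(s[1:,4]);print(T,s[i],c[i]+[283,160])
np.save('wd.npy',0)
t=imaging.read_camera('top');
cv2.imwrite('pics/t5.png',cv2.resize(t['frame'][110:220,190:300],None,fx=5,fy=5,interpolation=cv2.INTER_CUBIC))
E
```

```text
tcp [0.5009 0.0449 0.1856]
(303, 183.5) [0.5035 0.0896 0.08  ]
(303, 184) [0.504  0.0896 0.08  ]
fl [0.4373 0.031  0.08  ]
fr [0.4473 0.1536 0.08  ]
s1 [0.478  0.0661 0.08  ]
s2 [0.4797 0.1171 0.08  ]
s3 [0.5277 0.0626 0.08  ]
s4 [0.5314 0.1134 0.08  ]
hole 440 [301.1795 182.4932] [  0.498    0.0771   0.0418 289.     172.    ] [  0.5162   0.1009   0.075  313.     194.    ] deckz 0.08132423577757941
60 [  7  12  18  14 192] [299.125 178.474]
80 [  7  12  19  15 210] [299.2429 178.7095]
95 [  7  12  24  17 279] [301.6631 179.3226]
```

View pics/w5c.png

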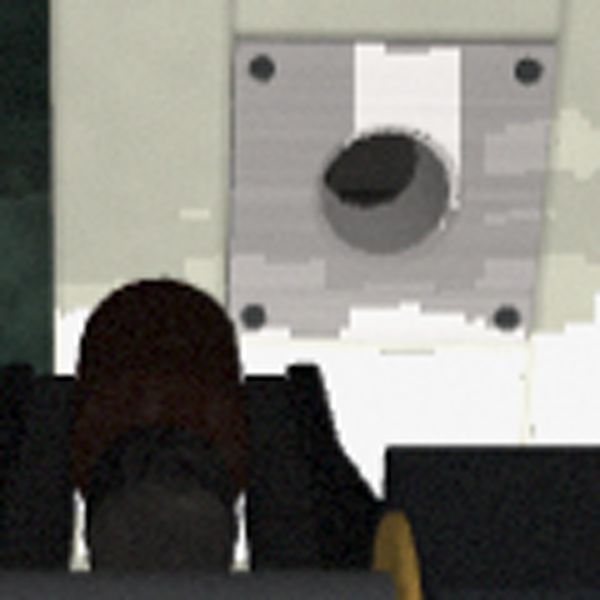

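```bash
python3 - <<'E'
from h import *
np.set_printoptions(precision=4,suppress=True)
w=shot('wrist');o=monitor.get_obs();z=o['tool_pos'][2]
print(o['tool_pos'],atz(w,256.7,201,z-.025)+[.011,0,0])
p=proj(w,[.5009,.0449,z-.025]);print(p)
a=np.array([.5009,.0449,0]); y=np.deg2rad(176.95)
th=np.linspace(0,2*np.pi,73)
im=w['frame'].copy()
for zz,r,c in((z-.025,.011,(0,255,0)),(z+.015,.011,(255,255,0)),(z+.028,.0085,(0,0,255))):
  q=np.array([proj(w,[a[0]+r*np.cos(t),a[1]+r*np.sin(t),zz]) for t in th]);
  print(zz,q.min(0),q.max(0))
big=cv2.resize(im[145:265,225:345],None,fx=5,fy=5,interpolation=cv2.INTER_CUBIC)
for zz,r,c in((z-.025,.011,(0,255,0)),(z+.015,.011,(255,255,0)),(z+.028,.0085,(0,0,255))):
  q=np.array([proj(w,[a[0]+r*np.cos(t),a[1]+r*np.sin(t),zz]) for t in th]);
  cv2.polylines(big,[((q-[225,145]+.5)*5).astype(int)],True,c,1)
q=np.array([proj(w,[.5031+.0125*np.cos(t),.0891+.0125*np.sin(t),.08]) for t in th]);cv2.polylines(big,[((q-[225,145]+.5)*5).astype(int)],True,(0,0,255),1)
q=np.array([proj(w,[.5031+.0145*np.cos(t),.0891+.0145*np.sin(t),.08]) for t in th]);cv2.polylines(big,[((q-[225,145]+.5)*5).astype(int)],True,(0,255,255),1)
cv2.imwrite('pics/w6.png',big)
E
```

```text
[0.5009 0.0447 0.1856] [0.5005 0.0451 0.1606]
[257.2475 216.1383]
0.16061773151747089 [241.6544 201.5067] [272.8348 230.312 ]
0.20061773151747087 [238.2068 226.3381] [276.5692 260.6929]
0.21361773151747088 [241.4319 241.4463] [273.4676 269.7447]
```

View pics/w6.png

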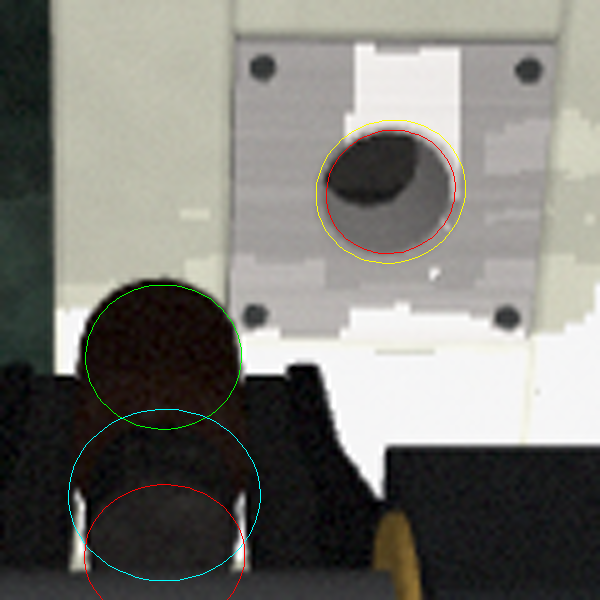

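View pics/t5.png

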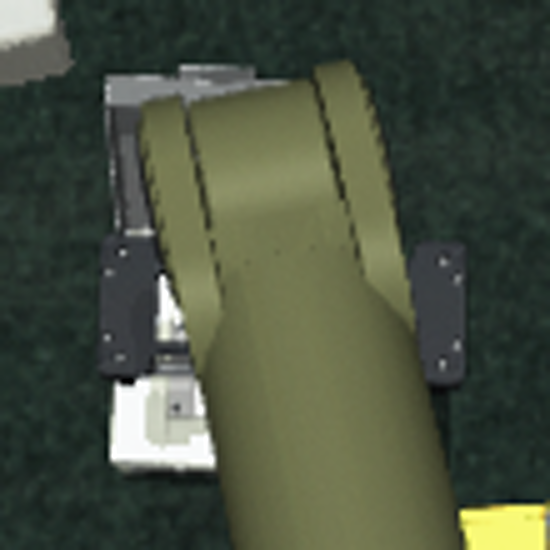

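>>> servo_tool --pt "15 0 0.025 0 0" --pt "15 0 0.044 0 0" --pt "15 0 0.044 0.03 0" --pt "15 0 0.044 0.06 0" --pt "15 0 0.044 0.074 0"

```text
time_s: 7.78
tool_pos: [0.5024, 0.0883, 0.1101]
tool_rot: [-180.0, -0.1, 177.0]
force: [-0.4, -0.1, 0.2]
grip_width: 0.0208
```

>>> servo_tool --pt "15 0 0 0 0" --pt "15 0 0 0.002 0" --pt "15 0 0 0.004 0" --pt "15 0 0 0.006 0" --pt "15 0 0 0.008 0"

```text
time_s: 8.4
tool_pos: [0.5035, 0.0885, 0.1036]
tool_rot: [-180.0, 0.0, 176.9]
force: [0.2, -0.4, -0.1]
grip_width: 0.0209
```

```bash
python3 - <<'E'
from h import *
w=shot('wrist','w7');o=monitor.get_obs();print(o['tool_pos'],o['tool_rot'],o['force'],o['wrist_torque'])
cv2.imwrite('pics/w7.png',cv2.resize(w['frame'][150:270,180:330],None,fx=5,fy=5,interpolation=cv2.INTER_CUBIC))
E
```

```text
[0.50325481 0.08843699 0.10329787] [-1.79990145e+02 -7.65950873e-03  1.76945604e+02] [ 0.35760601 -0.51471455 -0.36012547] [ 0.05649835 -0.1599659  -0.03521113]
```

View pics/w7.png

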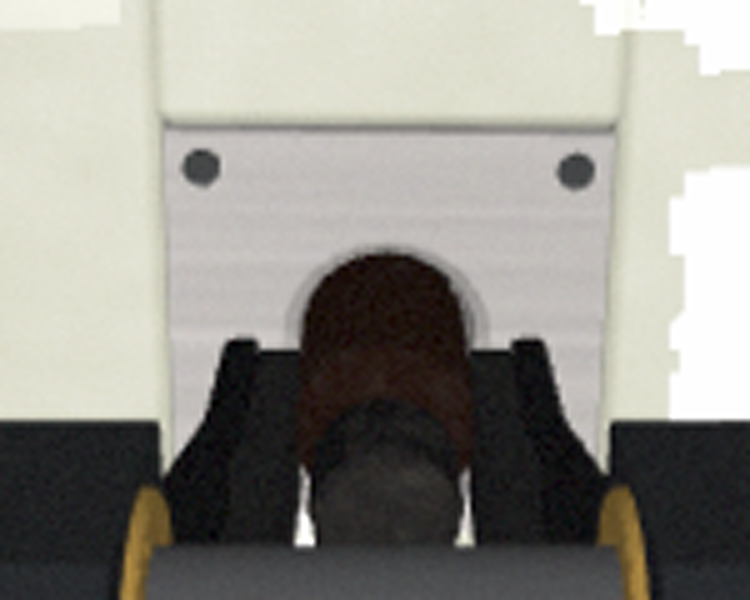

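The vial's foot, centred at about (386,330) in the crop, is concentric with the chamfer ring that spans columns 287 to 487. I'll lower it, watching the force.

>>> servo_tool --pt "15 0 0 0.002 0" --pt "15 0 0 0.004 0" --pt "15 0 0 0.006 0" --pt "15 0 0 0.008 0" --pt "15 0 0 0.01 0"

```text
time_s: 9.07
tool_pos: [0.5033, 0.0885, 0.0934]
tool_rot: [-180.0, -0.0, 176.9]
force: [0.6, 0.3, -0.4]
grip_width: 0.0206
```

>>> servo_tool --pt "15 0 0 0.002 0" --pt "15 0 0 0.004 0" --pt "15 0 0 0.006 0" --pt "15 0 0 0.006 0"

```text
time_s: 9.57
tool_pos: [0.5033, 0.0885, 0.0873]
tool_rot: [-180.0, -0.0, 176.9]
force: [-0.5, 0.6, -0.0]
grip_width: 0.021
```

>>> servo_tool --pt "15 0 0 0.001 0" --pt "15 0 0 0.002 0" --pt "15 0 0 0.003 0" --pt "15 0 0 0.0045 0" --pt "15 0 0 0.0045 0"

```text
time_s: 10.2
tool_pos: [0.5033, 0.0885, 0.0829]
tool_rot: [-180.0, -0.0, 177.0]
force: [0.1, -0.4, -0.5]
grip_width: 0.0211
```

>>> servo_tool --pt "30 0 0 0 0" --pt "45 0 0 0 0" --pt "45 0 0 0 0" --pt "45 0 0 0 0"

```text
time_s: 10.7
tool_pos: [0.5034, 0.0885, 0.083]
tool_rot: [-180.0, 0.0, 176.9]
force: [-0.9, -0.3, -0.4]
grip_width: 0.0384
```

```bash
python3 - <<'E'
from h import *
w=shot('wrist');o=monitor.get_obs();print(o['tool_pos'],o['force'],o['grip_width'])
cv2.imwrite('pics/w8.png',cv2.resize(w['frame'][150:270,180:330],None,fx=5,fy=5,interpolation=cv2.INTER_CUBIC))
E
```

```text
[0.50338279 0.08852426 0.08307077] [ 0.51115696  0.9966572  -0.84581714] 0.038852041986049024
```

View pics/w8.png

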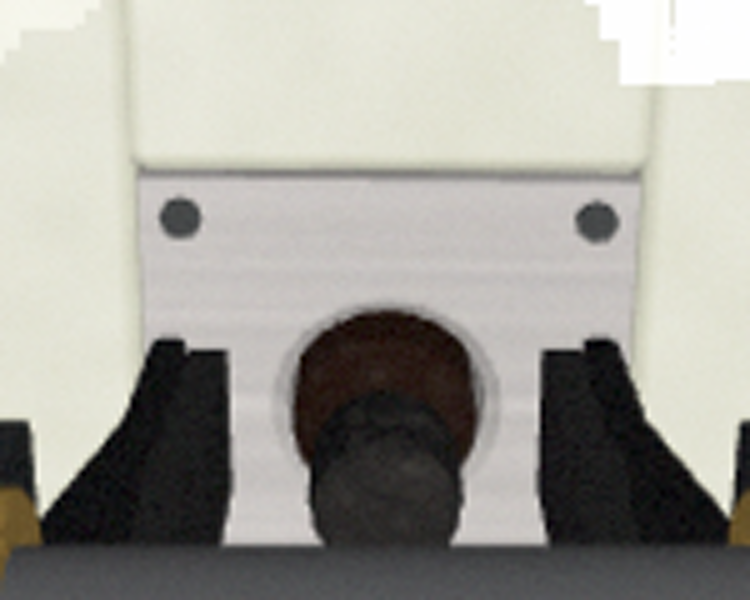

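The vial stands free and upright in the well, with its cap at (386,470) in the crop. I'll lift clear, shut the fingers and measure the cap's height.

>>> servo_tool --pt "45 0 0 -0.01 0" --pt "45 0 0 -0.04 0" --pt "20 0 0 -0.075 0" --pt "0 0 0 -0.075 0" --pt "0 0 0 -0.075 0"

```text
time_s: 11.38
tool_pos: [0.5032, 0.0883, 0.158]
tool_rot: [-180.0, 0.0, 176.9]
force: [-0.1, 0.4, 0.6]
grip_width: 0.0168
```

>>> servo_tool --pt "0 0 0 0 0" --pt "0 0 0 0 0"

```text
time_s: 11.62
tool_pos: [0.5028, 0.0885, 0.1572]
tool_rot: [180.0, -0.1, 177.0]
force: [0.3, -0.4, -0.3]
grip_width: 0.0021
```

```bash
python3 - <<'E'
from h import *
np.set_printoptions(precision=4,suppress=True)
w=shot('wrist');o=monitor.get_obs();print(o['tool_pos'],o['force'],o['grip_width'])
cv2.imwrite('pics/w9.png',cv2.resize(w['frame'][150:270,180:330],None,fx=5,fy=5,interpolation=cv2.INTER_CUBIC))
d=w['depth']
P=np.array([[*deproj(w,u,v,d[v,u]),u,v] for v in range(170,240) for u in range(225,300) if d[v,u]>0])
m=P[(P[:,2]>.09)&(P[:,2]<.125)];print(len(m),m.mean(0),m.min(0),m.max(0)); print(np.histogram(m[:,2],14,(.09,.125)))
s=shot('scene');cv2.imwrite('pics/s9.png',cv2.resize(s['frame'][100:220,210:340],None,fx=5,fy=5,interpolation=cv2.INTER_CUBIC))
E
```

```text
[0.5029 0.0885 0.1574] [-0.2514 -0.6866  0.303 ] 0.0014172843306633203
556 [  0.4994   0.0882   0.1035 256.5755 198.2446] [  0.4914   0.0774   0.09   244.     184.    ] [  0.5104   0.0978   0.1115 268.     213.    ]
(array([117,  32,   5,  19,  21,  21,  23, 252,  66,   0,   0,   0,   0,
         0]), array([0.09  , 0.0925, 0.095 , 0.0975, 0.1   , 0.1025, 0.105 , 0.1075,
       0.11  , 0.1125, 0.115 , 0.1175, 0.12  , 0.1225, 0.125 ]))
```

View pics/w9.png

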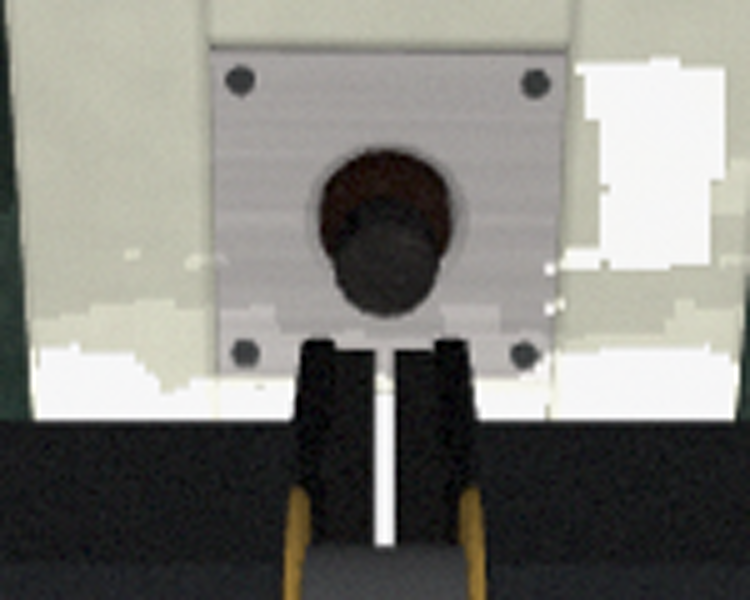

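View pics/s9.png

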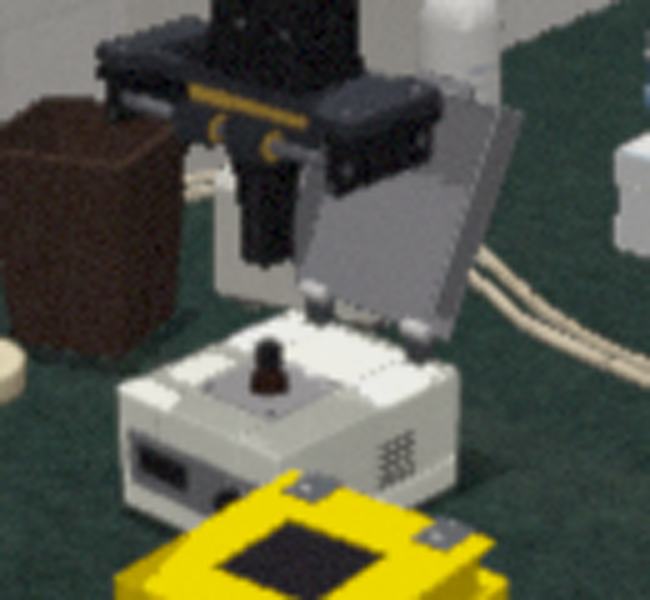

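>>> servo_tool --pt "0 0 0 0.02 0" --pt "0 0 0 0.04 0" --pt "0 0 0 0.044 0" --pt "0 0 0 0.046 0" --pt "0 0 0 0.048 0"

```text
time_s: 12.35
tool_pos: [0.5039, 0.0886, 0.1106]
tool_rot: [180.0, 0.1, 176.9]
force: [0.7, -0.7, -0.0]
grip_width: 0.0002
```

>>> servo_tool --pt "0 0 0 0.001 0" --pt "0 0 0 0.002 0" --pt "0 0 0 0.003 0" --pt "0 0 0 0.004 0" --pt "0 0 0 0.005 0"

```text
time_s: 12.98
tool_pos: [0.5037, 0.0886, 0.1053]
tool_rot: [-180.0, 0.0, 176.9]
force: [-0.3, 0.0, 4.5]
grip_width: 0.0006
```

>>> servo_tool --pt "0 0 0 0.001 0" --pt "0 0 0 0.002 0" --pt "0 0 0 0.003 0" --pt "0 0 0 0.004 0" --pt "0 0 0 0.005 0"

```text
time_s: 13.6
tool_pos: [0.5035, 0.0885, 0.1]
tool_rot: [180.0, 0.0, 176.9]
force: [0.7, 0.2, 5.1]
grip_width: 0.0006
```

>>> servo_tool --pt "0 0 0 0.001 0" --pt "0 0 0 0.002 0" --pt "0 0 0 0.003 0" --pt "0 0 0 0.0035 0"

```text
time_s: 14.1
tool_pos: [0.5033, 0.0885, 0.0964]
tool_rot: [-180.0, 0.0, 177.0]
force: [1.1, 0.4, 4.5]
grip_width: 0.0006
```

>>> servo_tool --pt "0 0 0 0.0005 0" --pt "0 0 0 0.001 0"

```text
time_s: 14.35
tool_pos: [0.5034, 0.0885, 0.0955]
tool_rot: [-180.0, 0.0, 176.9]
force: [0.1, -0.7, 4.2]
grip_width: 0.0002
```

>>> servo_tool --pt "0 0 0 0.0004 0" --pt "0 0 0 0.0008 0"

```text
time_s: 14.6
tool_pos: [0.5033, 0.0885, 0.0947]
tool_rot: [-180.0, 0.0, 177.0]
force: [1.2, -0.1, 4.2]
grip_width: 0.0005
```

>>> servo_tool --pt "0 0 0 0.0003 0" --pt "0 0 0 0.0006 0"

```text
time_s: 14.85
tool_pos: [0.5033, 0.0885, 0.0941]
tool_rot: [-180.0, -0.0, 176.9]
force: [0.0, 0.0, 5.7]
grip_width: 0.0006
```

>>> servo_tool --pt "0 0 0 0.0003 0" --pt "0 0 0 0.0006 0"

```text
time_s: 15.1
tool_pos: [0.5033, 0.0885, 0.0935]
tool_rot: [-180.0, 0.0, 176.9]
force: [0.8, 0.0, 4.9]
grip_width: 0.0005
```

>>> servo_tool --pt "0 0 0 0.0003 0" --pt "0 0 0 0.0006 0"

```text
time_s: 15.35
tool_pos: [0.5037, 0.0886, 0.0934]
tool_rot: [-180.0, 0.0, 176.9]
force: [0.4, -0.8, 8.4]
grip_width: 0.0004
```

>>> servo_tool --pt "0 0 0 0.0003 0" --pt "0 0 0 0.0005 0"

```text
time_s: 15.6
tool_pos: [0.5039, 0.0887, 0.0934]
tool_rot: [-180.0, 0.1, 176.9]
force: [-0.9, -0.3, 11.0]
grip_width: 0.0005
```

The arm has met the stop, and stiffness is about 5 N/mm. I'll aim for about 14 N and hold.

>>> servo_tool --pt "0 0 0 0.0003 0" --pt "0 0 0 0.0006 0"

```text
time_s: 15.85
tool_pos: [0.5042, 0.0888, 0.0933]
tool_rot: [-180.0, 0.1, 177.0]
force: [-0.7, -0.3, 14.0]
grip_width: 0.0007
```

>>> servo_tool --pt "0 0 0 0 0" --pt "0 0 0 0 0"

```text
time_s: 16.1
tool_pos: [0.5042, 0.0888, 0.0934]
tool_rot: [-180.0, 0.1, 177.0]
force: [-0.5, -0.1, 13.0]
grip_width: 0.0007
```

>>> servo_tool --pt "0 0 0 0.0002 0" --pt "0 0 0 0.0002 0" --pt "0 0 0 0.0002 0"

```text
time_s: 16.48
tool_pos: [0.5043, 0.0888, 0.0933]
tool_rot: [-180.0, 0.1, 176.9]
force: [-2.0, -0.9, 15.1]
grip_width: 0.0002
```

>>> servo_tool --pt "0 0 0 -0.002 0" --pt "0 0 0 -0.01 0" --pt "0 0 0 -0.05 0" --pt "0 0 0 -0.1 0" --pt "0 0 0 -0.15 0"

```text
time_s: 17.1
tool_pos: [0.5025, 0.0885, 0.2426]
tool_rot: [-180.0, -0.1, 177.0]
force: [0.8, -0.4, 0.1]
grip_width: 0.0005
```

```bash
python3 - <<'E'
from h import *
np.set_printoptions(precision=4,suppress=True)
w=shot('wrist','w10');o=monitor.get_obs();print(o['tool_pos'],o['tool_rot'],o['force'],o['qpos'])
d=w['depth']
P=np.array([[*deproj(w,u,v,d[v,u]),u,v] for v in range(120,230) for u in range(200,320) if d[v,u]>0])
m=P[(P[:,2]>.088)&(P[:,2]<.125)&(abs(P[:,0]-.503)<.02)&(abs(P[:,1]-.089)<.02)];print(len(m),m.mean(0),m.min(0),m.max(0))
s=shot('scene','s10')
for c in('scene','top'):
  if c=='top': shot('top','t10')
  for l in['lid_edge','lid_hinge']: print(c,l,[(np.round(x['at'],1),round(x['confidence'],2)) for x in pinpoint(c,l)])
cv2.imwrite('pics/s10c.png',cv2.resize(s['frame'][90:220,210:340],None,fx=4.5,fy=4.5,interpolation=cv2.INTER_CUBIC))
# lid inner face points via scene depth
d=s['depth'];P=np.array([[*deproj(s,u,v,d[v,u]),u,v] for v in range(100,175) for u in range(255,325) if d[v,u]>0])
g=s['frame'].astype(int)
Q=P[(P[:,2]>.11)&(P[:,0]>.55)&(P[:,0]<.75)&(P[:,1]>0)&(P[:,1]<.17)]
print(len(Q),Q.min(0),Q.max(0))
for z in np.arange(.11,.25,.02):
  k=Q[abs(Q[:,2]-z)<.01];print(z,len(k),k[:,:2].min(0),np.median(k[:,:2],0),k[:,:2].max(0)) if len(k) else 0
E
```

```text
[0.506  0.0894 0.2495] [179.9805   0.5    176.9714] [2.6895 0.7333 4.024 ] [ 33.2135   3.1106 -47.4188  98.9156   2.4685  78.5051  72.336 ]
176 [  0.5014   0.0882   0.0941 256.6705 171.3352] [  0.4941   0.0806   0.0881 250.     164.    ] [  0.5095   0.0964   0.0961 264.     178.    ]
scene lid_edge [(array([298.3, 119.9]), 0.97)]
scene lid_hinge [(array([287.2, 207.2]), 0.94), (array([283.7, 161.9]), 0.61)]
top lid_edge [(array([231.4, 121.8]), 0.72), (array([292.2, 259.1]), 0.69), (array([162.6, 220.4]), 0.54)]
top lid_hinge [(array([288.5, 218. ]), 0.91)]
1677 [  0.5693   0.015    0.11   265.     112.    ] [  0.6553   0.1456   0.2306 314.     163.    ]
0.11 129 [0.5736 0.0195] [0.5917 0.0836] [0.6028 0.1441]
0.13 294 [0.5693 0.017 ] [0.5982 0.088 ] [0.6117 0.1456]
0.15000000000000002 292 [0.5776 0.0165] [0.6087 0.085 ] [0.6231 0.1451]
0.17 304 [0.5863 0.0153] [0.6191 0.0868] [0.6318 0.1443]
0.19 298 [0.5963 0.0157] [0.6292 0.084 ] [0.642  0.1435]
0.21000000000000002 269 [0.6076 0.015 ] [0.6389 0.0827] [0.6511 0.1435]
0.23000000000000004 91 [0.6182 0.0165] [0.6312 0.0754] [0.6553 0.1421]
```

View pics/s10c.png

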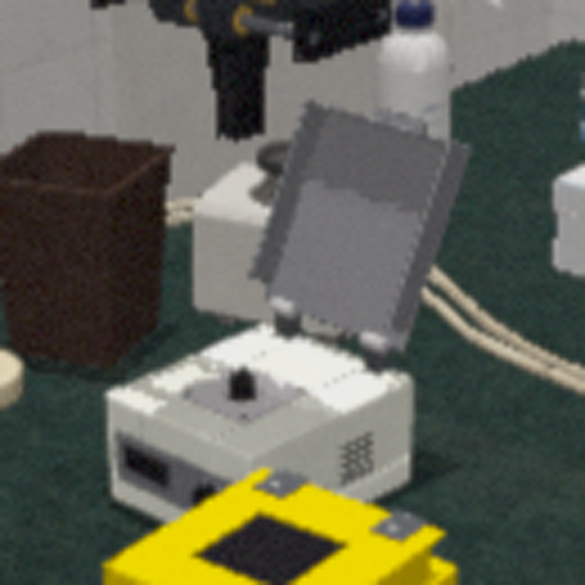

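View pics/w10.png

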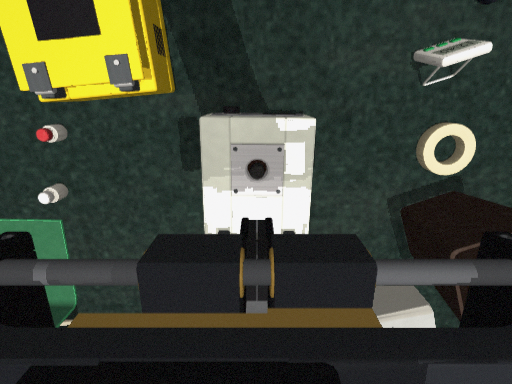

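The scene crop shows the bedded vial's cap top at (240,370), measured at z ≈ 0.0945, which is 14.5 mm above the deck. The lid leans at about 2.05 rad, with its top edge near z = 0.23 and x ≈ 0.65. I'll go over the lid and come down behind it.

>>> servo_tool --pt "0 0 0 -0.03 0" --pt "0 -0.03 0 -0.05 0" --pt "0 -0.08 0 -0.05 0" --pt "0 -0.13 0 -0.05 0" --pt "0 -0.18 0 -0.05 0"

```text
time_s: 18.08
tool_pos: [0.6842, 0.0783, 0.2894]
tool_rot: [-180.0, -0.2, 176.9]
force: [1.2, 0.0, -0.3]
grip_width: 0.0002
```

>>> servo_tool --pt "0 -0.02 0 0 0" --pt "0 -0.025 0 0 0" --pt "0 -0.025 0 0 0"

```text
time_s: 18.45
tool_pos: [0.7073, 0.0781, 0.2906]
tool_rot: [-180.0, -0.1, 177.0]
force: [0.7, -0.5, 0.2]
grip_width: 0.0005
```

```bash
python3 - <<'E'
from h import *
np.set_printoptions(precision=4,suppress=True)
o=monitor.get_obs();print(o['time_s'],o['tool_pos'],o['tool_rot'],o['force'],o['qpos'])
s=shot('scene','s11')
w=shot('wrist','w11')
E
```

```text
18.45 [0.7073 0.0781 0.2906] [-179.9975   -0.1173  176.9956] [ 0.6682 -0.4597  0.1556] [ 18.9113  31.2361 -44.6288  65.0123  21.3276  91.6374  66.3386]
```

View pics/s11.png

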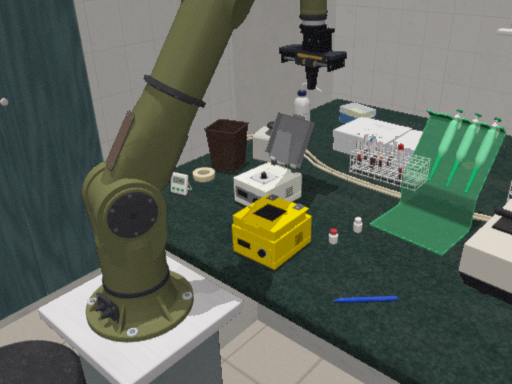

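View pics/w11.png

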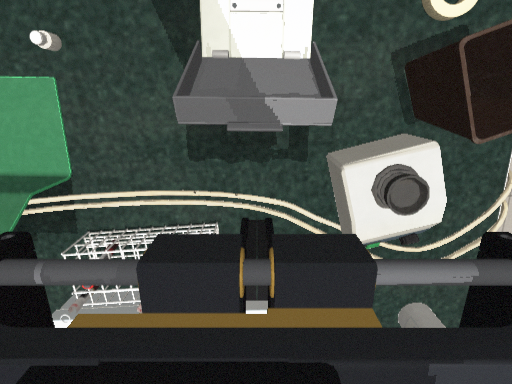

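```bash
python3 - <<'E'
from h import *
np.set_printoptions(precision=4,suppress=True)
w=shot('wrist')
for p in[(255,127),(255,130),(255,120),(200,112),(310,112),(180,122),(330,122)]: print(p,deproj(w,*p))
d=w['depth']
P=np.array([[*deproj(w,u,v,d[v,u])] for v in range(150,384,3) for u in range(0,512,3) if d[v,u]>0])
m=P[(P[:,0]>.62)&(P[:,0]<.8)&(P[:,1]>-.04)&(P[:,1]<.2)&(P[:,2]<.27)&(P[:,2]>.05)]
print(len(m), m.min(0) if len(m) else 0,m.max(0) if len(m) else 0)
E
```

```text
(255, 127) [0.6493 0.0793 0.2259]
(255, 130) [0.6515 0.0792 0.2273]
(255, 120) [0.6444 0.0796 0.2205]
(200, 112) [0.6358 0.0374 0.2244]
(310, 112) [0.6402 0.1224 0.2249]
(180, 122) [0.6428 0.0198 0.2203]
(330, 122) [0.649  0.139  0.2208]
116 [0.7123 0.183  0.0502] [0.7985 0.2    0.1048]
```

The wrist view shows the lip at (255,128), with its end at x ≈ 0.651 and z ≈ 0.227. The space behind it is free. I'll lower there, then pull slowly towards the robot.

>>> servo_tool --pt "0 0 0 0.03 0" --pt "0 0 0 0.06 0" --pt "0 0 0 0.085 0" --pt "0 0.01 0 0.085 0" --pt "0 0.02 0 0.085 0"

```text
time_s: 19.23
tool_pos: [0.6875, 0.079, 0.2083]
tool_rot: [180.0, 0.1, 177.0]
force: [-0.1, -0.1, 0.1]
grip_width: 0.0005
```

>>> servo_tool --pt "0 0.004 0 0 0" --pt "0 0.008 0 0 0" --pt "0 0.012 0 0 0" --pt "0 0.016 0 0 0" --pt "0 0.02 0 0 0"

```text
time_s: 19.85
tool_pos: [0.6679, 0.0797, 0.2065]
tool_rot: [-180.0, -0.0, 176.9]
force: [0.5, -0.2, 0.2]
grip_width: 0.0003
```

>>> servo_tool --pt "0 0.004 0 0 0" --pt "0 0.008 0 0 0" --pt "0 0.012 0 0 0" --pt "0 0.016 0 0 0" --pt "0 0.02 0 0 0"

```text
time_s: 20.48
tool_pos: [0.6479, 0.0808, 0.2067]
tool_rot: [-180.0, 0.0, 176.9]
force: [1.4, 0.2, 1.5]
grip_width: 0.0004
```

>>> servo_tool --pt "0 0.004 0 0 0" --pt "0 0.008 0 0 0" --pt "0 0.012 0 0 0" --pt "0 0.016 0 0 0" --pt "0 0.02 0 0 0"

```text
time_s: 21.1
tool_pos: [0.6278, 0.0819, 0.2065]
tool_rot: [-180.0, -0.0, 177.0]
force: [1.0, 0.6, 0.7]
grip_width: 0.0002
```

>>> servo_tool --pt "0 0.004 0 0 0" --pt "0 0.008 0 0 0" --pt "0 0.012 0 0 0" --pt "0 0.016 0 0 0" --pt "0 0.02 0 0 0"

```text
time_s: 21.72
tool_pos: [0.6079, 0.0829, 0.2066]
tool_rot: [-180.0, -0.0, 176.9]
force: [0.8, -0.3, 0.5]
grip_width: 0.0006
```

```bash
python3 - <<'E'
from h import *
o=monitor.get_obs();print(o['time_s'],o['tool_pos'],o['force'])
s=shot('scene');cv2.imwrite('pics/s12.png',cv2.resize(s['frame'][70:220,220:350],None,fx=4,fy=4,interpolation=cv2.INTER_CUBIC))
E
```

```text
21.725 [0.60785683 0.08293799 0.20658538] [ 0.774711   -0.28222382  0.45055906]
```

View pics/s12.png

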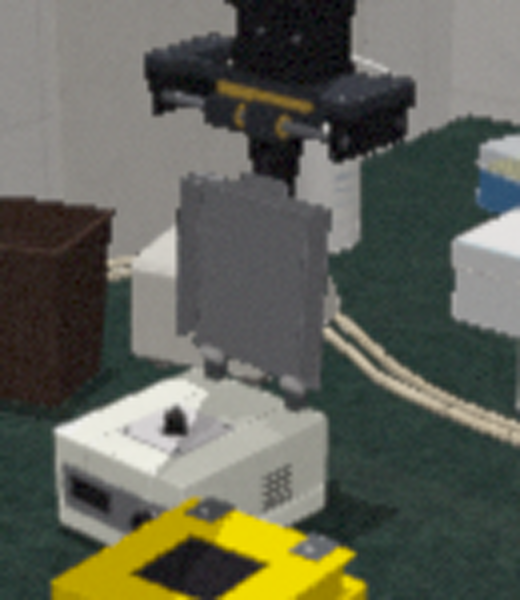

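The lid, at about (250,270) in the crop, is now near upright, with the fingers behind it and clear space under the gripper body. I'll continue slowly.

>>> servo_tool --pt "0 0.004 0 0 0" --pt "0 0.008 0 0 0" --pt "0 0.012 0 0 0" --pt "0 0.016 0 0 0" --pt "0 0.02 0 0 0"

```text
time_s: 22.4
tool_pos: [0.5879, 0.0841, 0.2066]
tool_rot: [-180.0, -0.0, 177.0]
force: [0.3, -0.1, 0.3]
grip_width: 0.0004
```

```bash
cat > look.py <<'E'
from h import *
import sys
o=monitor.get_obs();print(o['time_s'],o['tool_pos'],o['force'])
s=shot('scene');cv2.imwrite(f'pics/{sys.argv[1]}.png',cv2.resize(s['frame'][70:220,220:350],None,fx=4,fy=4,interpolation=cv2.INTER_CUBIC))
E
python3 look.py s13
```

```text
22.4 [0.58785568 0.08410438 0.20657805] [ 0.26409887 -0.12857743  0.2745253 ]
```

View pics/s13.png

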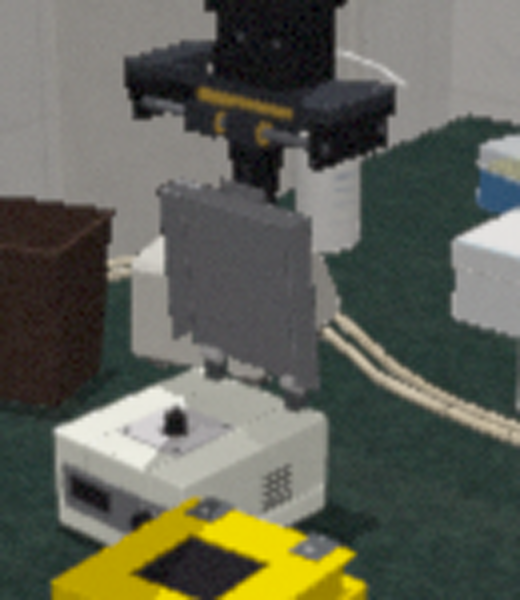

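>>> servo_tool --pt "0 0.003 0 0 0" --pt "0 0.006 0 0 0" --pt "0 0.009 0 0 0" --pt "0 0.012 0 0 0" --pt "0 0.015 0 0 0"

```text
time_s: 23.08
tool_pos: [0.573, 0.0848, 0.2066]
tool_rot: [-180.0, -0.0, 176.9]
force: [0.5, -0.3, 0.0]
grip_width: 0.0003
```

```bash
python3 look.py s14
```

```text
23.075 [0.57299015 0.08481421 0.20660928] [ 0.45280957 -0.27664115  0.02073482]
```

View pics/s14.png

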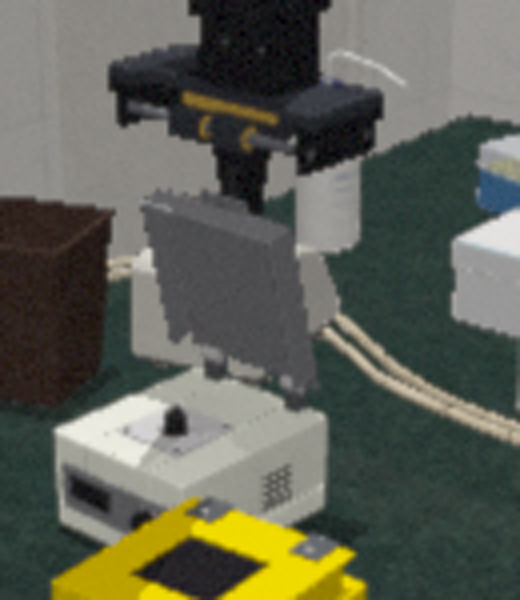

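The lid is past upright and still resting on the fingers. I'll pull on in small steps.

>>> servo_tool --pt "0 0.003 0 0 0" --pt "0 0.006 0 0 0" --pt "0 0.009 0 0 0"

```text
time_s: 23.5
tool_pos: [0.564, 0.0853, 0.2066]
tool_rot: [-180.0, -0.0, 177.0]
force: [-0.5, -0.4, -0.1]
grip_width: 0.0004
```

```bash
python3 look.py s15
```

```text
23.5 [0.56401605 0.08532561 0.20658507] [-0.51345874 -0.36542757 -0.11706182]
```

View pics/s15.png

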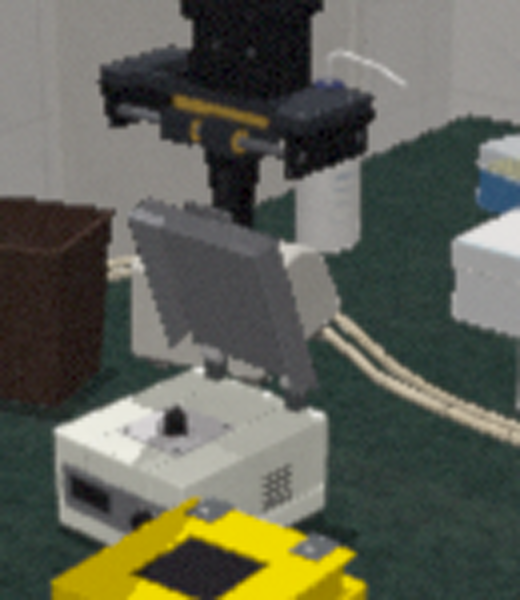

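>>> servo_tool --pt "0 0 0 0 0" --pt "0 0 0 0 0"

```text
time_s: 23.8
tool_pos: [0.5643, 0.0852, 0.2066]
tool_rot: [-180.0, 0.0, 176.9]
force: [0.2, -0.2, -0.4]
grip_width: 0.0004
```

```bash
python3 look.py s16
```

```text
23.8 [0.56432917 0.08523208 0.20664331] [ 0.24984774 -0.18800448 -0.37419075]
```

View pics/s16.png

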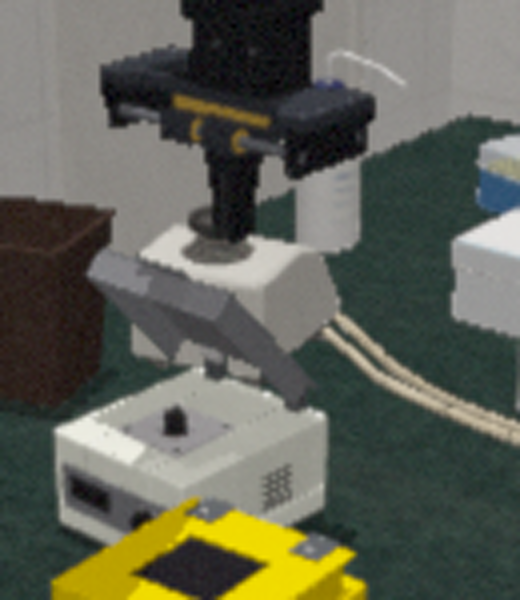

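The lid is falling by itself, well clear of the fingers. I'll retreat up and let it drop.

>>> servo_tool --pt "0 -0.01 0 -0.02 0" --pt "0 -0.01 0 -0.05 0" --pt "0 -0.01 0 -0.08 0" --pt "0 -0.01 0 -0.1 0" --pt "0 -0.01 0 -0.1 0"

```text
time_s: 24.48
tool_pos: [0.5751, 0.0852, 0.3081]
tool_rot: [180.0, 0.2, 177.0]
force: [1.9, 0.7, -0.8]
grip_width: 0.0003
```

>>> servo_tool --pt "0 0 0 0 0" --pt "0 0 0 0 0" --pt "0 0 0 0 0" --pt "0 0 0 0 0" --pt "0 0 0 0 0"

```text
time_s: 25.1
tool_pos: [0.5742, 0.0847, 0.3065]
tool_rot: [-180.0, -0.0, 176.9]
force: [0.2, -0.6, -0.9]
grip_width: 0.0001
```

>>> servo_tool --pt "0 0 0 0 0" --pt "0 0 0 0 0" --pt "0 0 0 0 0" --pt "0 0 0 0 0" --pt "0 0 0 0 0"

```text
time_s: 25.72
tool_pos: [0.5743, 0.0847, 0.3066]
tool_rot: [-180.0, 0.0, 176.9]
force: [-0.1, -0.1, -0.0]
grip_width: 0.0006
```

```bash
python3 look.py s17; python3 - <<'E'
from h import *
np.set_printoptions(precision=4,suppress=True)
s=shot('scene','s18');d=s['depth']
P=np.array([[*deproj(s,u,v,d[v,u])] for v in range(140,215) for u in range(230,305) if d[v,u]>0])
Q=P[(P[:,2]>.09)&(P[:,0]>.44)&(P[:,0]<.6)&(P[:,1]>.03)&(P[:,1]<.15)]
for x in np.arange(.45,.6,.02):
  k=Q[abs(Q[:,0]-x)<.01]; print(round(x,2),len(k),np.percentile(k[:,2],[10,50,90]) if len(k) else 0)
E
```

```text
25.725 [0.57426316 0.08473662 0.30663785] [-0.07217844 -0.13963795 -0.04729387]
0.45 220 [0.0923 0.1037 0.1066]
0.47 145 [0.1043 0.1056 0.1074]
0.49 132 [0.1044 0.1059 0.1075]
0.51 127 [0.1045 0.1059 0.1075]
0.53 115 [0.1042 0.106  0.1078]
0.55 120 [0.104  0.1058 0.1071]
0.57 112 [0.1042 0.1062 0.1083]
0.59 15 [0.104  0.1062 0.1079]
```

View pics/s17.png

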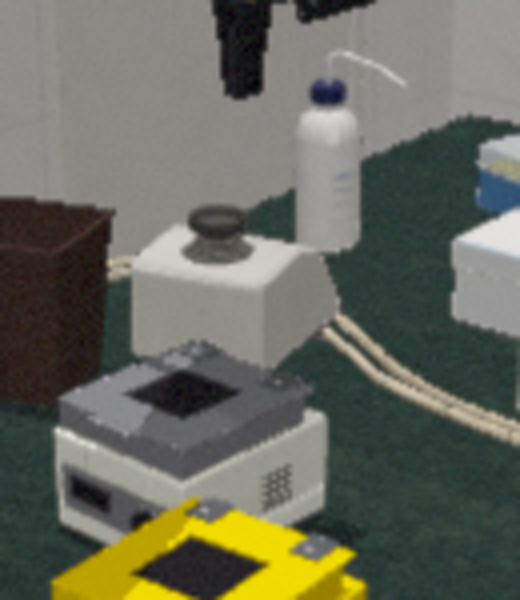

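The lid is shut, level at z ≈ 0.106 along its whole length, and the robot is clear of it. I'll hand in.

```bash
python3 -c "
from cell import ticket
print(ticket.sign_off())"
```

```text
the job is handed in; nothing more can be done
None
```

I stood the brown vial in the white warmer's well, pressed it down to the seat's stop, and pushed the lid over until it fell shut by itself. I handed the job in at about 26 s of the 69 s allowed; it gave no verdict.

- **Vial:** I pushed it down by its cap with shut fingers. Drag was about 5 N until the stop, and I then held 13–15 N for over half a second. The highest reading was 15.1 N. Afterwards the cap top was about 14.5 mm above the deck, within the 10–20 mm expected when bottomed.
- **Lid:** I pulled it gently from behind, reading under 2.5 N throughout. It fell freely from roughly 15–20 degrees past upright with the fingers well clear. In the last check its top was level at z ≈ 0.106 m along its whole length.
- **Robot and bystanders:** At the end the gripper was about 0.2 m above the lid and touching nothing. I never worked near the short vials or the timer. I did not measure their positions again at the end.
- **Not checked or in disagreement:** I could not see the vial once the lid was shut. The networks often put the warmer's points on the yellow look-alike, so I set those reports aside and used the images and depth. No other checks disagreed.

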